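Move four aged capacitors to the discharge rack in channel order

TASK

Move the four capacitors from the ageing rack to the discharge rack, keeping their channel order: the one that stands next to the ageing rack's grey supply box goes into the bay next to the discharge rack's black lead box, the following one into the following bay, and so on to the far end. Keep them upright at all times, lower each one onto the floor of its bay rather than dropping it, and leave all four standing there.

Things in the scene. Friction and masses are not known exactly. Their poses are not given: they have to be found in the camera images.
- screw_can: Thick round capacitor, black sleeve, two screw terminals on top: 51 mm in diameter, 68 mm tall (78 mm with the terminals), about 0.2 kg. Origin at the centre of its underside, z up through the terminals.
- slim_can: Slim round aluminium capacitor with four blade terminals on a black top: 36 mm in diameter, 78 mm tall (90 mm with the blades), about 0.12 kg. Origin at the centre of its underside, z up.
- oval_can: Oval aluminium capacitor with four blade terminals: 32 mm thick along its x, 52 mm long along its y (which starts along the row), 66 mm tall (78 mm with the blades), about 0.15 kg. Origin at the centre of its underside, z up.
- box_film: Rectangular grey film capacitor with a white top and two flat brass lugs: 35 mm thick along its x, 56 mm long along its y (which starts along the row), 58 mm tall (60 mm with the lugs), about 0.16 kg. Origin at the centre of its underside, z up.
- screw_can_cup: Fixed black cup, 69 x 69 x 18 mm, on the ageing rack (aluminium rail 78 mm wide). screw_can stands in its 57 mm round hole, 14 mm deep, underside 4 mm above this origin. Origin: centre of the cup's underside, 10 mm above the table; z up, y along the row of cups (74 mm apart) towards the grey supply box (78 x 44 x 60 mm high, two binding posts, switch) at the end of that row, x across.
- slim_can_cup: Fixed black cup, 69 x 69 x 18 mm, on the ageing rack (aluminium rail 78 mm wide). slim_can stands in its 42 mm round hole, 14 mm deep, underside 4 mm above this origin. Origin: centre of the cup's underside, 10 mm above the table; z up, y along the row of cups (74 mm apart) towards the grey supply box (78 x 44 x 60 mm high, two binding posts, switch) at the end of that row, x across.
- oval_can_cup: Fixed black cup, 69 x 69 x 18 mm, on the ageing rack (aluminium rail 78 mm wide). oval_can stands in its 38 (x) by 58 (y) mm hole, 14 mm deep, underside 4 mm above this origin. Origin: centre of the cup's underside, 10 mm above the table; z up, y along the row of cups (74 mm apart) towards the grey supply box (78 x 44 x 60 mm high, two binding posts, switch) at the end of that row, x across.
- box_film_cup: Fixed black cup, 69 x 69 x 18 mm, on the ageing rack (aluminium rail 78 mm wide). box_film stands in its 41 (x) by 62 (y) mm hole, 14 mm deep, underside 4 mm above this origin. Origin: centre of the cup's underside, 10 mm above the table; z up, y along the row of cups (74 mm apart) towards the grey supply box (78 x 44 x 60 mm high, two binding posts, switch) at the end of that row, x across.
- discharge_rack: Empty steel tray, 80 x 302 x 24 mm high with a 46 mm foot at either end, fixed to the table, with four open bays in a row. Origin at the centre of its underside, on the table; y along the row, x across it, z up. Bay centres at y = +111, +37, -37 and -111 mm, x = 0; each bay is 68 x 68 mm inside, its brown floor 10 mm above the table, its walls 6 mm thick and reaching 24 mm above the table (14 mm above the floor).
- lead_box: Black terminal box, 78 x 42 x 56 mm high, with two binding posts (to 76 mm above the table) and an amber lamp, fixed on one of the two ends of the discharge rack, either the +y or the -y end (the other end has only a low grey cover, 16 mm above the table). Origin at the centre of its underside, 4 mm above the table and 174 mm from the rack's centre.
Things that resemble listed ones, but are neither listed nor needed, are in the scene too. What is shaped like the oval_can but blue or red is not meant.

How it is judged:
At the end, for the whole second after the job is handed in: Capacitors at rest in the discharge rack's bays in the order of their cups counted from the supply box, the first beside the lead box: centre between its bay's dividers and within 22 mm of the row's centre line, underside within 5 mm of the bay floor, upright within 0.1 rad (x of screw_can in the frame of discharge_rack between -0.022 and 0.022 m and y of screw_can in the frame of discharge_rack between -0.148 and 0.148 m and z of screw_can in the frame of discharge_rack between 0.005 and 0.015 m and angle between each of screw_can, slim_can, oval_can, box_film's own z axis and vertical below 0.1 rad and linear speed of each of screw_can, slim_can, oval_can, box_film below 0.02 m/s and angular speed of each of screw_can, slim_can, oval_can, box_film below 0.2 rad/s and x of slim_can in the frame of discharge_rack between -0.022 and 0.022 m and y of slim_can in the frame of discharge_rack between -0.148 and 0.148 m and z of slim_can in the frame of discharge_rack between 0.005 and 0.015 m and x of oval_can in the frame of discharge_rack between -0.022 and 0.022 m and y of oval_can in the frame of discharge_rack between -0.148 and 0.148 m and z of oval_can in the frame of discharge_rack between 0.005 and 0.015 m and x of box_film in the frame of discharge_rack between -0.022 and 0.022 m and y of box_film in the frame of discharge_rack between -0.148 and 0.148 m and z of box_film in the frame of discharge_rack between 0.005 and 0.015 m and ((y of slim_can_cup in the frame of screw_can_cup above 0 m and ((horizontal distance between slim_can and lead_box below 0.1 m and horizontal distance between screw_can and lead_box above 0.1 m) or (horizontal distance between slim_can and lead_box below 0.174 m and horizontal distance between screw_can and lead_box above 0.174 m) or (horizontal distance between slim_can and lead_box below 0.248 m and horizontal distance between screw_can and lead_box above 0.248 m))) or (y of slim_can_cup in the frame of screw_can_cup below 0 m and ((horizontal distance between screw_can and lead_box below 0.1 m and horizontal distance between slim_can and lead_box above 0.1 m) or (horizontal distance between screw_can and lead_box below 0.174 m and horizontal distance between slim_can and lead_box above 0.174 m) or (horizontal distance between screw_can and lead_box below 0.248 m and horizontal distance between slim_can and lead_box above 0.248 m)))) and ((y of oval_can_cup in the frame of screw_can_cup above 0 m and ((horizontal distance between oval_can and lead_box below 0.1 m and horizontal distance between screw_can and lead_box above 0.1 m) or (horizontal distance between oval_can and lead_box below 0.174 m and horizontal distance between screw_can and lead_box above 0.174 m) or (horizontal distance between oval_can and lead_box below 0.248 m and horizontal distance between screw_can and lead_box above 0.248 m))) or (y of oval_can_cup in the frame of screw_can_cup below 0 m and ((horizontal distance between screw_can and lead_box below 0.1 m and horizontal distance between oval_can and lead_box above 0.1 m) or (horizontal distance between screw_can and lead_box below 0.174 m and horizontal distance between oval_can and lead_box above 0.174 m) or (horizontal distance between screw_can and lead_box below 0.248 m and horizontal distance between oval_can and lead_box above 0.248 m)))) and ((y of oval_can_cup in the frame of slim_can_cup above 0 m and ((horizontal distance between oval_can and lead_box below 0.1 m and horizontal distance between slim_can and lead_box above 0.1 m) or (horizontal distance between oval_can and lead_box below 0.174 m and horizontal distance between slim_can and lead_box above 0.174 m) or (horizontal distance between oval_can and lead_box below 0.248 m and horizontal distance between slim_can and lead_box above 0.248 m))) or (y of oval_can_cup in the frame of slim_can_cup below 0 m and ((horizontal distance between slim_can and lead_box below 0.1 m and horizontal distance between oval_can and lead_box above 0.1 m) or (horizontal distance between slim_can and lead_box below 0.174 m and horizontal distance between oval_can and lead_box above 0.174 m) or (horizontal distance between slim_can and lead_box below 0.248 m and horizontal distance between oval_can and lead_box above 0.248 m)))) and ((y of box_film_cup in the frame of screw_can_cup above 0 m and ((horizontal distance between box_film and lead_box below 0.1 m and horizontal distance between screw_can and lead_box above 0.1 m) or (horizontal distance between box_film and lead_box below 0.174 m and horizontal distance between screw_can and lead_box above 0.174 m) or (horizontal distance between box_film and lead_box below 0.248 m and horizontal distance between screw_can and lead_box above 0.248 m))) or (y of box_film_cup in the frame of screw_can_cup below 0 m and ((horizontal distance between screw_can and lead_box below 0.1 m and horizontal distance between box_film and lead_box above 0.1 m) or (horizontal distance between screw_can and lead_box below 0.174 m and horizontal distance between box_film and lead_box above 0.174 m) or (horizontal distance between screw_can and lead_box below 0.248 m and horizontal distance between box_film and lead_box above 0.248 m)))) and ((y of box_film_cup in the frame of slim_can_cup above 0 m and ((horizontal distance between box_film and lead_box below 0.1 m and horizontal distance between slim_can and lead_box above 0.1 m) or (horizontal distance between box_film and lead_box below 0.174 m and horizontal distance between slim_can and lead_box above 0.174 m) or (horizontal distance between box_film and lead_box below 0.248 m and horizontal distance between slim_can and lead_box above 0.248 m))) or (y of box_film_cup in the frame of slim_can_cup below 0 m and ((horizontal distance between slim_can and lead_box below 0.1 m and horizontal distance between box_film and lead_box above 0.1 m) or (horizontal distance between slim_can and lead_box below 0.174 m and horizontal distance between box_film and lead_box above 0.174 m) or (horizontal distance between slim_can and lead_box below 0.248 m and horizontal distance between box_film and lead_box above 0.248 m)))) and ((y of box_film_cup in the frame of oval_can_cup above 0 m and ((horizontal distance between box_film and lead_box below 0.1 m and horizontal distance between oval_can and lead_box above 0.1 m) or (horizontal distance between box_film and lead_box below 0.174 m and horizontal distance between oval_can and lead_box above 0.174 m) or (horizontal distance between box_film and lead_box below 0.248 m and horizontal distance between oval_can and lead_box above 0.248 m))) or (y of box_film_cup in the frame of oval_can_cup below 0 m and ((horizontal distance between oval_can and lead_box below 0.1 m and horizontal distance between box_film and lead_box above 0.1 m) or (horizontal distance between oval_can and lead_box below 0.174 m and horizontal distance between box_film and lead_box above 0.174 m) or (horizontal distance between oval_can and lead_box below 0.248 m and horizontal distance between box_film and lead_box above 0.248 m))))); the robot touches nothing.
It fails at once if a capacitor is knocked over (tilted by more than 0.6 rad) (angle between any of screw_can, slim_can, oval_can, box_film's own z axis and vertical above 0.6 rad).
It fails at once if a capacitor is dropped: touching nothing and moving faster than 0.55 m/s (a fall of about 15 mm) ((contact force between screw_can and anything else below 0.02 N and linear speed of screw_can above 0.55 m/s) or (contact force between slim_can and anything else below 0.02 N and linear speed of slim_can above 0.55 m/s) or (contact force between oval_can and anything else below 0.02 N and linear speed of oval_can above 0.55 m/s) or (contact force between box_film and anything else below 0.02 N and linear speed of box_film above 0.55 m/s)).
It also fails if it takes over 90 s, if anything falls off the work surface, if the arm or the gripper's body presses on something with over 40 N, if the wrist force passes 120 N, or if a joint passes its speed limit or range.

ROBOT

A 6-joint arm with a two-finger parallel gripper is mounted at the origin on the work surface. World frame = base frame: x ahead of the robot, y to its left, z up, the work surface at z = 0. Lengths are in m, angles in rad, forces in N, time in s.
With the tool pointing down it reaches from about 0.2 to 0.875 m from the base axis. Payload 3.4 kg.
Tool frame: the origin (TCP) lies at the very end of the fingers, on their centre line; the grasp point (between the pads) lies 19 mm behind it; z points along the fingers, y is the line along which they close (so a half turn about z gives the same grasp; the last joint's range is limited). The gripper opens to 94 mm and grips with 3 to 60 N. Pads are 16 mm wide; open, the fingers measure 119 mm over their backs; the gripper's body (75 mm by 177 mm) begins 78 mm behind the grasp point.
Start: joints at [-1.334, 0.276, 1.505, -0, 1.361, -0.121], TCP at [0.201, -0.539, 0.205] pointing down, gripper open.
Joint ranges: [-2.89, 2.89], [-0.75, 2.08], [0.22, 2.7], [-1.18, 4.32], [0.11, 2.71], [-2.7, 2.7]. Speed limits (rad/s): [2.57, 2.57, 3.14, 3.14, 3.14, 3.14].

INTERFACE

Orientations are given as a 3x3 rotation matrix whose columns are the frame's x, y, z axes.
In Python, from rig import monitor, optics, r gives the robot as it stands.
- The arm moves only by the tool drive_tool, never from a script. Its argument "rows" is a list that holds one entry, the list of rows, each a list of 7 numbers: the shift along the tool's x, y, z scaled (see below), then the turn, a rotation vector about the tool's x, y, z scaled (see below), then the closure, from -1 (fully open) to 1 (shut). In form: [[[dx, dy, dz, ax, ay, az, gripper], ...]]. A call has 1 to 5 rows; each row shifts and turns the commanded pose from where the row before left it, along the tool's axes as they then stand; what a row does not reach is not made up. The controller multiplies each number of a shift by 0.04 m and each number of a turn by 90 degrees. A row lasts 1/10 s, in which the tool goes at most 50 mm and 8.59 degrees, less where a joint would pass 70% of its speed; a pose out of reach is approached as far as the arm can. A call with a number of a shift or a turn outside -1 to 1 is refused whole. A call with a gripper value outside its range is refused whole. The fingers move at their own pace and stop on an object; "squeeze" is the grip in N (left out, the last holds). Time passes only in rows, so rows that do not move let the fingers close. It gives the time, the measured TCP pose, the force, the opening and the grip force at its end, in the units of the state.
- monitor.get_state(): the state, without advancing time (a new reading comes with each control period).
- optics.get_image(name): name is "side" or "top"; returns a dict with "image" (480x640x3 uint8, red, green, blue), "depth" (480x640 float32, m along the optical axis (not along the pixel's ray), 0 where there is no reading), "mtx" (3x3 intrinsics, pixels), "k1" (the pictures are not rectified: a ray, as slopes to the right and down, at radius r is drawn at 1 + k1 r^2 times it, then the intrinsics apply), "rvec" (rotation vector, rad) and "tvec" (3), from world to camera coordinates, as OpenCV has them. Camera axes: x right, y down, z forward; pixel columns grow to the right and rows downward; lengths in m; the calibration is good to about 2 mm. A picture is of the moment at which its call begins.
- r.hand_in(): hands the job in; it is judged then, once.
Trained networks look in a picture, given as the dict that the camera call returned (one of the last four; its "shot" number tells which), for a name from the list of things; names that differ only in an ending like _2 or _b are one class to them, and where a whole thing is asked for, a point or a joint stands for the part that bears it (a point fixed in the world has none). Each returns a list of dicts, best first, with "conf" (0 to 1); they miss things now and then, are a little off and sometimes report something else, mostly with a low value. They report only what shows in the picture. A call takes as long as a camera call. They do not tell look-alikes from the thing itself.
- optics.trace(label, picture): "pixels" (480x640 bool, what is visible of it) and "point" ([row, column] in pixels, amid what is visible of it).
- optics.place_of(label, picture): "point" ([row, column] in pixels: a listed point, or the origin of a listed thing).
The state is a dict: "t": time; "joint_pos": joint angles; "joint_vel": joint speeds; "joint_torque": joint torques, N m; "tcp_pos": TCP position; "orientation": TCP orientation; "ft_force": force on the tool from outside, world axes, zero at the start; "ft_torque": the same for the moment, N m; "opening": finger opening in m; "gripper_force": force on a finger pad.
Only numpy, scipy, OpenCV 4.12 (cv2) and the standard library are available. Lean on these libraries where they do the work, as an engineer would, in place of code of your own. Each camera call takes 0.05 s, during which the arm holds its last target. There are 200 camera calls.

## Working session

There is one attempt and no reset: what is moved stays moved. The work goes in short steps, Python scripts to look and compute and a tool call to move; the robot and the scene stay as the last step left them, time stands still between calls to the robot, and variables do not carry over. Pictures are saved under pics/ and viewed, at most 14 in all, crops included, and the job is handed in when it is done.

Besides the shell and the picture viewer there is one more tool, called after "Request:" as name([rows], argument=value, ...), one row to a line, values as JSON. drive_tool: Moves the arm, as the interface text tells. Its arguments: {"type":"object","properties":{"rows":{"type":"array","items":{"type":"array","items":{"type":"array","items":{"type":"number"}}}},"squeeze":{"type":"number"}},"required":["rows"]}

```bash
mkdir -p pics
cat > h.py <<'E'
import numpy as np, cv2
from rig import monitor, optics, r
def P(pic, pts, z=None):
    """pixels (row,col) -> world, using depth or plane z"""
    K=pic['mtx'];R=cv2.Rodrigues(np.array(pic['rvec'],float))[0];t=np.array(pic['tvec'],float).ravel()
    pts=np.atleast_2d(np.array(pts,float)); out=[]
    uv=np.stack([(pts[:,1]-K[0][2])/K[0][0],(pts[:,0]-K[1][2])/K[1][1]],1)
    u=uv.copy()
    for _ in range(20): u=uv/(1+pic['k1']*(u**2).sum(1,keepdims=True))
    ray=np.c_[u,np.ones(len(u))]
    if z is None:
        d=pic['depth'][np.clip(pts[:,0].round().astype(int),0,479),np.clip(pts[:,1].round().astype(int),0,639)]
        return (ray*d[:,None]-t)@R
    c=-t@R; w=ray@R
    return c+w*((z-c[2])/w[:,2])[:,None]
E
python3 - <<'E'
from h import *
for n in('top','side'):
    p=optics.get_image(n); cv2.imwrite(f'pics/{n}0.png',p['image'][:,:,::-1])
    for l in ['screw_can','slim_can','oval_can','box_film','screw_can_cup','slim_can_cup','oval_can_cup','box_film_cup','discharge_rack','lead_box']:
        for d in optics.place_of(l,p)[:4]:
            z={'disch':0,'lead_':.004}.get(l[:5],.010 if 'cup' in l else .014)
            print(n,l,round(d['conf'],2),np.round(d['point']),P(p,d['point'],z)[0].round(3))
E
```

```text
top screw_can 0.74 [284. 288.] [ 0.447 -0.006  0.014]
top slim_can 0.87 [278. 333.] [ 0.45  -0.079  0.014]
top oval_can 0.82 [315. 436.] [ 0.373 -0.237  0.014]
top oval_can 0.78 [264. 449.] [ 0.452 -0.271  0.014]
top oval_can 0.65 [271. 381.] [ 0.453 -0.159  0.014]
top box_film 0.74 [292. 245.] [0.441 0.065 0.014]
top box_film 0.44 [278. 333.] [ 0.449 -0.08   0.014]
top screw_can_cup 0.93 [286. 286.] [ 0.445 -0.002  0.01 ]
top slim_can_cup 0.95 [276. 335.] [ 0.453 -0.083  0.01 ]
top oval_can_cup 0.93 [271. 380.] [ 0.454 -0.157  0.01 ]
top box_film_cup 0.86 [293. 243.] [0.441 0.069 0.01 ]
top discharge_rack 0.86 [179. 286.] [ 0.632 -0.017  0.   ]
top lead_box 0.63 [186. 191.] [0.635 0.147 0.004]
side screw_can 0.94 [303. 345.] [ 0.45  -0.015  0.014]
side slim_can 0.84 [273. 362.] [ 0.453 -0.082  0.014]
side slim_can 0.36 [310. 345.] [ 0.444 -0.003  0.014]
side oval_can 0.7 [205. 405.] [ 0.454 -0.268  0.014]
side oval_can 0.69 [242. 381.] [ 0.455 -0.16   0.014]
side oval_can 0.65 [234. 447.] [ 0.365 -0.23   0.014]
side box_film 0.67 [345. 326.] [0.44  0.065 0.014]
side screw_can_cup 0.94 [309. 343.] [ 0.449 -0.006  0.01 ]
side screw_can_cup 0.26 [340. 174.] [0.633 0.157 0.01 ]
side slim_can_cup 0.65 [278. 360.] [ 0.452 -0.074  0.01 ]
side oval_can_cup 0.56 [247. 382.] [ 0.449 -0.154  0.01 ]
side box_film_cup 0.93 [346. 324.] [0.443 0.065 0.01 ]
side box_film_cup 0.26 [344. 325.] [0.443 0.063 0.01 ]
side discharge_rack 0.83 [261. 242.] [ 0.641 -0.027  0.   ]
side lead_box 0.82 [342. 174.] [0.635 0.156 0.004]
side lead_box 0.61 [271. 364.] [ 0.455 -0.096  0.004]
```

View pics/top0.png

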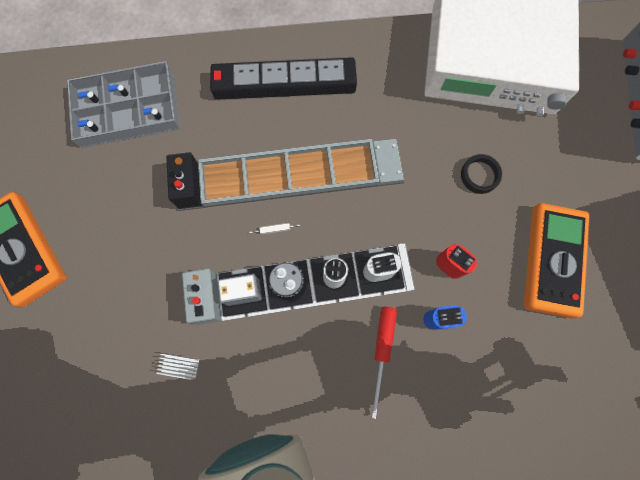

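View pics/side0.png

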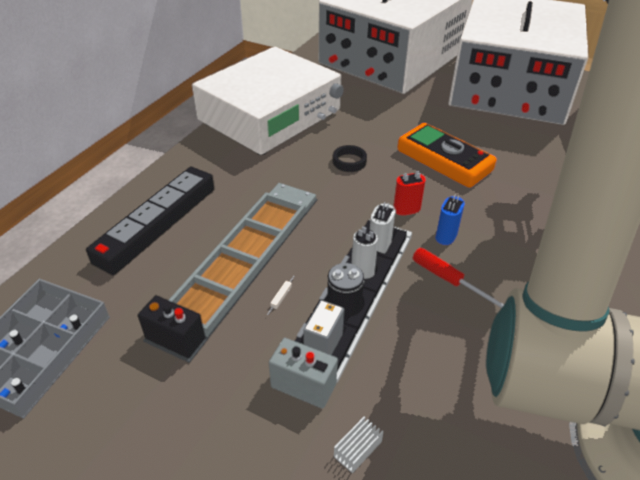

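The four listed cans stand in cups between the grey supply box at (200,295) and the rail's end (405,268), in this order from the box:
- box_film (240,288)
- screw_can (287,280)
- slim_can (335,270)
- aluminium oval_can (383,265)

The look-alikes are a red oval at (457,262) and a blue oval at (446,317). Both are off the rack, so I reject them. The discharge rack's black lead box is at (183,180), its left end. Next I measure positions precisely and check one close crop.

Run:
```python
from h import *
p=optics.get_image('top'); im=p['image']
cv2.imwrite('pics/crop.png',cv2.resize(im[120:330,160:480],None,fx=2.4,fy=2.4)[:,:,::-1])
rr,cc=np.mgrid[0:480,0:640]; W=P(p,np.c_[rr.ravel(),cc.ravel()]).reshape(480,640,3)
for l,h in [('box_film',.072),('screw_can',.082),('slim_can',.092),('oval_can',.080)]:
    for d in optics.trace(l,p)[:3]:
        m=d['pixels']; q=W[m]; top=q[(abs(q[:,2]-h)<.006)]
        if len(top)<5: continue
        print(l,round(d['conf'],2),np.round(d['point']),len(top),'bbox mid',((top.max(0)+top.min(0))/2).round(4),'mean',top.mean(0).round(4),cv2.minAreaRect((top[:,:2]*1000).astype(np.float32)))
hsv=cv2.cvtColor(im,cv2.COLOR_RGB2HSV)
m=((hsv[...,0]>5)&(hsv[...,0]<22)&(hsv[...,1]>110)&(hsv[...,2]>70)).astype(np.uint8); m[:130]=0;m[215:]=0;m[:,:195]=0;m[:,390:]=0
n,lab,st,ce=cv2.connectedComponentsWithStats(m)
for i in range(1,n):
    if st[i,4]>200:
        a,b=np.nonzero(lab==i); q=P(p,np.c_[a,b],.010); print('bay',st[i,4],cv2.minAreaRect((q[:,:2]*1000).astype(np.float32)),q.mean(0).round(4))
# tray top outline z~.024 
for nm,(x0,x1,y0,y1) in {'tray':(.55,.72,-.25,.2),'rail':(.37,.53,-.22,.12)}.items():
    k=(W[...,0]>x0)&(W[...,0]<x1)&(W[...,1]>y0)&(W[...,1]<y1)&(W[...,2]>(.018 if nm=='tray' else .02))&(W[...,2]<.030)
    q=W[k]; print(nm,len(q),cv2.minAreaRect((q[:,:2]*1000).astype(np.float32)))
s=monitor.get_state(); print(s['t'],np.round(s['tcp_pos'],4),np.round(s['orientation'],3),s['opening'])
```

```text
box_film 0.63 [291. 240.] 862 bbox mid [0.4413 0.0671 0.0712] mean [0.4406 0.0667 0.0724] ((441.3569641113281, 67.48070526123047), (35.39060592651367, 54.781959533691406), 3.6680877208709717)
screw_can 0.86 [282. 284.] 876 bbox mid [ 0.4457 -0.0058  0.0819] mean [ 0.4452 -0.006   0.083 ] ((445.3973388671875, -5.539310455322266), (50.33620071411133, 49.341033935546875), 83.44446563720703)
slim_can 0.58 [275. 333.] 450 bbox mid [ 0.4506 -0.0801  0.0922] mean [ 0.4501 -0.0798  0.0931] ((450.6982421875, -79.87139129638672), (34.671451568603516, 35.18096160888672), 69.03636169433594)
oval_can 0.95 [259. 457.] 26 bbox mid [ 0.4519 -0.2765  0.0768] mean [ 0.4531 -0.2749  0.077 ] ((452.3936767578125, -276.5538330078125), (27.642967224121094, 8.383090019226074), 45.136383056640625)
oval_can 0.89 [266. 386.] 597 bbox mid [ 0.4535 -0.1537  0.0801] mean [ 0.4527 -0.1533  0.0807] ((452.9651184082031, -153.60794067382812), (31.998294830322266, 50.820247650146484), 7.41770076751709)
oval_can 0.6 [315. 444.] 17 bbox mid [ 0.3676 -0.2435  0.0784] mean [ 0.3675 -0.2438  0.0779] ((367.04400634765625, -
[... 265 characters left out ...]
4), (62.28209686279297, 66.12627410888672), 1.656158208847046) [ 0.6425 -0.0593  0.01  ]
bay 1292 ((640.732666015625, 14.877876281738281), (62.319419860839844, 66.01612091064453), 1.5907483100891113) [0.6406 0.0149 0.01  ]
bay 1269 ((638.8738403320312, 89.38758087158203), (62.368648529052734, 64.32135772705078), 1.5116337537765503) [0.6387 0.0895 0.01  ]
tray 2394 ((639.24853515625, -22.1187744140625), (82.44183349609375, 385.60821533203125), 1.432661771774292)
rail 3877 ((428.09942626953125, -50.46923828125), (119.60792541503906, 335.5104064941406), 0.9469406008720398)
1.35 [ 0.2014 -0.5386  0.2055] [[ 0.937  0.35  -0.   ]
 [ 0.35  -0.937 -0.   ]
 [-0.     0.    -1.   ]] 0.09392114654657256
```

View pics/crop.png

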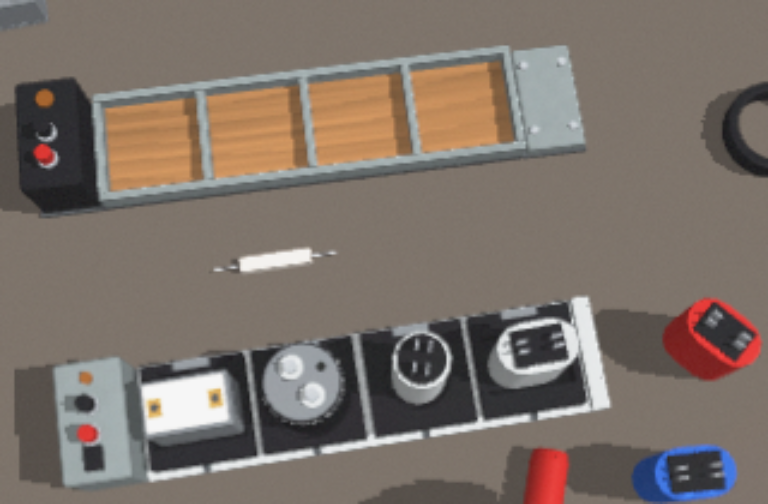

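Crop check: order from the supply box is confirmed as box, screw, slim, plain aluminium oval. The red can (710,340) and blue can (685,475) are off the rack. Setting out.

Request:
drive_tool([
  [[0.67, -0.74, 0, 0, 0, -0.09, -1], [0.77, -0.64, 0, 0, 0, -0.09, -1], [0.85, -0.53, 0, 0, 0, -0.09, -1], [0.92, -0.4, 0, 0, 0, -0.09, -1], [0.96, -0.27, 0, 0, 0, -0.09, -1]],
], squeeze=25)

```text
t: 1.85
tcp_pos: [0.2752, -0.3511, 0.2056]
orientation: [[0.48, 0.877, 0.0], [0.877, -0.48, -0.0], [-0.0, 0.001, -1.0]]
ft_force: [0.2, 0.3, 1.1]
opening: 0.0937
gripper_force: 0.0
```

Request:
drive_tool([
  [[0.99, -0.13, 0, 0, 0, -0.09, -1], [1, 0.01, 0, 0, 0, -0.09, -1], [0.99, 0.15, 0, 0, 0, -0.09, -1], [0.96, 0.29, 0, 0, 0, -0.09, -1], [0.91, 0.42, 0, 0, 0, 0, -1]],
])

```text
t: 2.35
tcp_pos: [0.3484, -0.1648, 0.2057]
orientation: [[-0.061, 0.998, 0.001], [0.998, 0.061, -0.001], [-0.001, 0.001, -1.0]]
ft_force: [1.1, 0.1, -0.4]
opening: 0.0943
gripper_force: 0.0
```

Request:
drive_tool([
  [[0.94, 0.445, 0, 0, 0, 0, -1], [0.94, 0.445, 0, 0, 0, 0, -1], [0.94, 0.445, 0, 0, 0, 0, -1], [0.94, 0.445, 0.5, 0, 0, 0, -1], [0.94, 0.445, 0.5, 0, 0, 0, -1]],
])

```text
t: 2.85
tcp_pos: [0.427, 0.0284, 0.1658]
orientation: [[-0.06, 0.998, 0.003], [0.998, 0.06, -0.001], [-0.001, 0.003, -1.0]]
ft_force: [1.6, -0.2, 0.3]
opening: 0.0939
gripper_force: 0.0
```

Request:
drive_tool([
  [[0.94, 0.445, 0.5, 0, 0, 0, -1], [0, 0, 0.5, 0, 0, 0, -1], [0, 0, 0, 0, 0, 0, -1], [0, 0, 0, 0, 0, 0, -1]],
])

```text
t: 3.25
tcp_pos: [0.4412, 0.0651, 0.1256]
orientation: [[-0.059, 0.998, -0.001], [0.998, 0.059, -0.0], [-0.0, -0.001, -1.0]]
ft_force: [1.1, -0.5, 0.8]
opening: 0.0939
gripper_force: 0.0
```

Run:
```python
from h import *
p=optics.get_image('top');cv2.imwrite('pics/a.png',p['image'][:,:,::-1][200:400,150:450].repeat(2,0).repeat(2,1))
q=optics.get_image('side');cv2.imwrite('pics/b.png',q['image'][:,:,::-1][150:450,150:500].repeat(2,0).repeat(2,1))
print(np.round(monitor.get_state()['tcp_pos'],4))
```

```text
[0.442  0.0646 0.1265]
```

View pics/b.png

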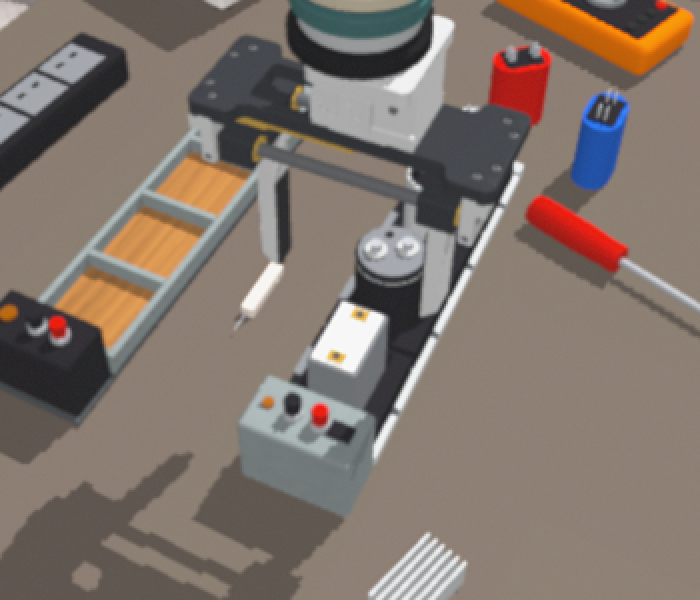

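The side view shows the open fingers straddling the grey box_film (345,345), with neighbours clear. Descending and gripping.

Request:
drive_tool([
  [[0.05, 0, 0.55, 0, 0, 0, -1], [0, 0, 0.55, 0, 0, 0, -1], [0, 0, 0.55, 0, 0, 0, -1], [0, 0, 0.55, 0, 0, 0, -1], [0, 0, 0, 0, 0, 0, 1]],
])

```text
t: 3.85
tcp_pos: [0.4398, 0.0664, 0.0365]
orientation: [[-0.057, 0.998, -0.003], [0.998, 0.057, -0.0], [0.0, -0.003, -1.0]]
ft_force: [-1.0, -0.5, 0.6]
opening: 0.0887
gripper_force: 0.0
```

Request:
drive_tool([
  [[0, 0, 0, 0, 0, 0, 1], [0, 0, 0, 0, 0, 0, 1], [0, 0, 0, 0, 0, 0, 1], [0, 0, 0, 0, 0, 0, 1], [0, 0, 0, 0, 0, 0, 1]],
])

```text
t: 4.35
tcp_pos: [0.4416, 0.0673, 0.038]
orientation: [[-0.059, 0.998, 0.001], [0.998, 0.059, -0.0], [-0.0, 0.001, -1.0]]
ft_force: [0.4, -0.1, 0.0]
opening: 0.0494
gripper_force: 0.0
```

Request:
drive_tool([
  [[0, 0, 0, 0, 0, 0, 1], [0, 0, 0, 0, 0, 0, 1], [0, 0, 0, 0, 0, 0, 1], [0, 0, 0, 0, 0, 0, 1], [0, 0, 0, 0, 0, 0, 1]],
])

```text
t: 4.85
tcp_pos: [0.4417, 0.0673, 0.0376]
orientation: [[-0.059, 0.998, 0.001], [0.998, 0.059, -0.0], [-0.0, 0.001, -1.0]]
ft_force: [0.1, 0.1, 2.1]
opening: 0.0346
gripper_force: 25.0
```

Request:
drive_tool([
  [[0, 0, -0.2, 0, 0, 0, 1], [0, 0, -0.4, 0, 0, 0, 1], [0, 0, -0.4, 0, 0, 0, 1], [0, 0, 0, 0, 0, 0, 1]],
])

```text
t: 5.25
tcp_pos: [0.4422, 0.0673, 0.0791]
orientation: [[-0.059, 0.998, 0.003], [0.998, 0.059, -0.0], [-0.0, 0.003, -1.0]]
ft_force: [0.0, 0.1, -1.3]
opening: 0.0351
gripper_force: 25.0
```

Request:
drive_tool([
  [[0.04, 0.6, 0, 0, 0, 0, 1], [0.05, 0.95, 0, 0, 0, 0, 1], [0.05, 0.95, 0, 0, 0, 0, 1], [0.05, 0.95, 0, 0, 0, 0, 1], [0.05, 0.9, 0, 0, 0, 0, 1]],
])

```text
t: 5.75
tcp_pos: [0.6149, 0.0873, 0.0762]
orientation: [[-0.059, 0.998, -0.002], [0.998, 0.059, -0.0], [-0.0, -0.002, -1.0]]
ft_force: [0.3, 0.1, -1.5]
opening: 0.0352
gripper_force: 25.0
```

Request:
drive_tool([
  [[0.01, 0.5, 0, 0, 0, 0.02, 1], [0, 0, 0, 0, 0, 0, 1], [0, 0, 0.3, 0, 0, 0, 1], [0, 0, 0, 0, 0, 0, 1]],
])

```text
t: 6.15
tcp_pos: [0.6306, 0.0886, 0.0628]
orientation: [[-0.028, 1.0, -0.007], [1.0, 0.028, -0.0], [-0.0, -0.007, -1.0]]
ft_force: [-1.2, 0.3, -1.5]
opening: 0.0349
gripper_force: 25.0
```

Run:
```python
from h import *
q=optics.get_image('side');cv2.imwrite('pics/c.png',q['image'][:,:,::-1][150:400,100:400].repeat(2,0).repeat(2,1))
s=monitor.get_state();print(np.round(s['tcp_pos'],4),np.round(s['orientation'],3).tolist())
```

```text
[0.6312 0.0887 0.0637] [[-0.028, 1.0, -0.005], [1.0, 0.028, -0.0], [-0.0, -0.005, -1.0]]
```

View pics/c.png

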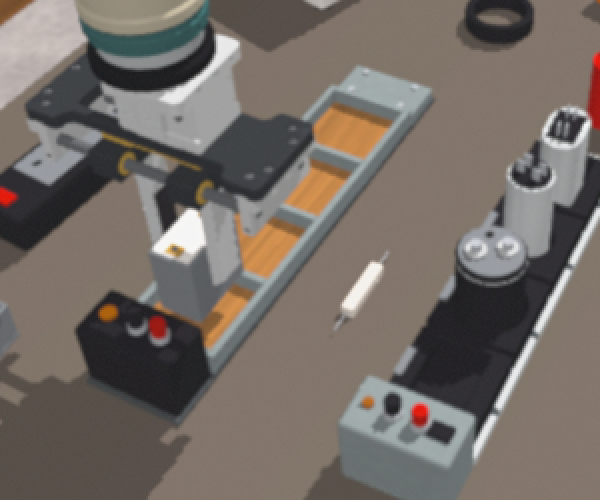

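The box_film hangs upright over the bay beside the lead box (185,265), a few mm short in x. I'll correct that and lower it.

Request:
drive_tool([
  [[0, 0.12, 0.2, 0, 0, 0, 1], [0, 0, 0.3, 0, 0, 0, 1], [0, 0, 0.2, 0, 0, 0, 1], [0, 0, 0.03, 0, 0, 0, 1], [0, 0, 0, 0, 0, 0, 1]],
])

```text
t: 6.7
tcp_pos: [0.6386, 0.0889, 0.0356]
orientation: [[-0.028, 1.0, -0.001], [1.0, 0.028, -0.0], [-0.0, -0.001, -1.0]]
ft_force: [-1.1, 0.1, -1.1]
opening: 0.0347
gripper_force: 25.0
```

Request:
drive_tool([
  [[0, 0, 0.03, 0, 0, 0, 1], [0, 0, 0.03, 0, 0, 0, 1], [0, 0, 0, 0, 0, 0, 1]],
])

```text
t: 7.0
tcp_pos: [0.6392, 0.0889, 0.034]
orientation: [[-0.028, 1.0, 0.0], [1.0, 0.028, -0.0], [-0.0, 0.0, -1.0]]
ft_force: [0.5, 0.1, -1.1]
opening: 0.0348
gripper_force: 25.0
```

Request:
drive_tool([
  [[0, 0, 0.04, 0, 0, 0, 1], [0, 0, 0, 0, 0, 0, 1], [0, 0, 0, 0, 0, 0, -1], [0, 0, 0, 0, 0, 0, -1], [0, 0, 0, 0, 0, 0, -1]],
])

```text
t: 7.5
tcp_pos: [0.6392, 0.0889, 0.0322]
orientation: [[-0.028, 1.0, 0.0], [1.0, 0.028, -0.0], [-0.0, 0.0, -1.0]]
ft_force: [0.3, 0.5, -0.1]
opening: 0.0555
gripper_force: 0.0
```

Request:
drive_tool([
  [[0, 0, 0, 0, 0, 0, -1], [0, 0, -0.3, 0, 0, 0, -1], [0, 0, -0.5, 0, 0, 0, -1], [0, 0, -0.7, 0, 0, 0, -1], [0, 0, -0.8, 0, 0, 0, -1]],
])

```text
t: 8.0
tcp_pos: [0.6386, 0.0889, 0.1252]
orientation: [[-0.028, 1.0, -0.001], [1.0, 0.028, -0.0], [-0.0, -0.001, -1.0]]
ft_force: [1.0, 0.4, -0.1]
opening: 0.0928
gripper_force: 0.0
```

Request:
drive_tool([
  [[-0.37, -0.82, 0, 0, 0, 0, -1], [-0.37, -0.82, 0, 0, 0, 0, -1], [-0.37, -0.82, 0, 0, 0, 0, -1], [-0.37, -0.82, 0, 0, 0, 0, -1], [-0.37, -0.82, 0, 0, 0, 0, -1]],
])

```text
t: 8.5
tcp_pos: [0.4762, 0.0099, 0.1251]
orientation: [[-0.028, 1.0, 0.001], [1.0, 0.028, -0.0], [-0.0, 0.001, -1.0]]
ft_force: [-0.4, -2.3, -0.3]
opening: 0.0942
gripper_force: 0.0
```

Request:
drive_tool([
  [[-0.37, -0.82, 0, 0, 0, -0.02, -1], [0, 0, 0, 0, 0, 0, -1], [0, 0, 0, 0, 0, 0, -1]],
])

```text
t: 8.8
tcp_pos: [0.4453, -0.0056, 0.1253]
orientation: [[-0.058, 0.998, 0.003], [0.998, 0.058, -0.0], [-0.0, 0.003, -1.0]]
ft_force: [0.2, -0.1, -0.6]
opening: 0.0948
gripper_force: 0.0
```

Run:
```python
from h import *
p=optics.get_image('top')
rr,cc=np.mgrid[0:480,0:640]; W=P(p,np.c_[rr.ravel(),cc.ravel()]).reshape(480,640,3)
m=(abs(W[...,2]-.068)<.007)&(abs(W[...,0]-.64)<.05)&(abs(W[...,1]-.089)<.036)
q=W[m];print(len(q),cv2.minAreaRect((q[:,:2]*1000).astype(np.float32)),q.mean(0))
for _ in range(2):
    s=monitor.get_state();print(np.round(s['tcp_pos'],4))
```

```text
0 ((0.0, 0.0), (0.0, 0.0), 0.0) [nan nan nan]
[ 0.4462 -0.0054  0.1253]
[ 0.4462 -0.0054  0.1253]<stdin>:5: RuntimeWarning: Mean of empty slice.
  ret = um.true_divide(
```

Request:
drive_tool([
  [[0, 0, 0.52, 0, 0, 0, -1], [0, 0, 0.52, 0, 0, 0, -1], [0, 0, 0.52, 0, 0, 0, -1], [0, 0, 0.52, 0, 0, 0, -1], [0, 0, 0, 0, 0, 0, 1]],
])

```text
t: 9.35
tcp_pos: [0.4443, -0.0047, 0.0391]
orientation: [[-0.06, 0.998, -0.004], [0.998, 0.06, 0.001], [0.001, -0.004, -1.0]]
ft_force: [-0.6, -0.3, -0.2]
opening: 0.0889
gripper_force: 0.0
```

Request:
drive_tool([
  [[0, 0, 0, 0, 0, 0, 1], [0, 0, 0, 0, 0, 0, 1], [0, 0, 0, 0, 0, 0, 1], [0, 0, 0, 0, 0, 0, 1], [0, 0, 0, 0, 0, 0, 1]],
])

```text
t: 9.85
tcp_pos: [0.4461, -0.0055, 0.0418]
orientation: [[-0.059, 0.998, 0.003], [0.998, 0.059, -0.0], [-0.001, 0.003, -1.0]]
ft_force: [1.2, 0.0, 2.3]
opening: 0.0508
gripper_force: 25.0
```

Request:
drive_tool([
  [[0, 0, 0, 0, 0, 0, 1], [0, 0, 0, 0, 0, 0, 1]],
])

```text
t: 10.05
tcp_pos: [0.446, -0.0055, 0.0418]
orientation: [[-0.059, 0.998, 0.003], [0.998, 0.059, -0.0], [-0.0, 0.003, -1.0]]
ft_force: [0.6, -0.1, 5.0]
opening: 0.0508
gripper_force: 25.0
```

Run:
```python
from h import *
q=optics.get_image('side');cv2.imwrite('pics/d.png',q['image'][:,:,::-1][150:400,100:450].repeat(2,0).repeat(2,1))
```

```text
(no output)
```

View pics/d.png

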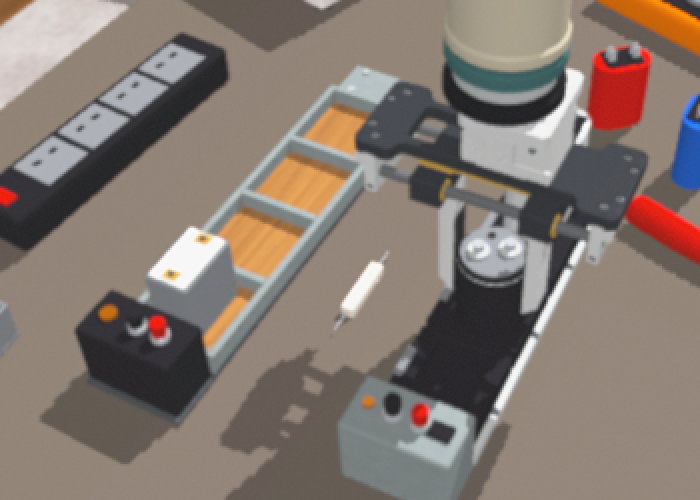

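box_film stands upright in the first bay (190,280), and screw_can is gripped (495,260). Lifting and carrying.

Request:
drive_tool([
  [[0, 0, -0.2, 0, 0, 0, 1], [0, 0, -0.4, 0, 0, 0, 1], [0, 0, -0.4, 0, 0, 0, 1], [0, 0, 0, 0, 0, 0, 1]],
])

```text
t: 10.5
tcp_pos: [0.4453, -0.0055, 0.0823]
orientation: [[-0.059, 0.998, 0.002], [0.998, 0.059, -0.001], [-0.001, 0.002, -1.0]]
ft_force: [0.3, -0.2, -1.1]
opening: 0.0504
gripper_force: 25.0
```

Request:
drive_tool([
  [[0.04, 0.6, 0, 0, 0, 0, 1], [0.04, 0.95, 0, 0, 0, 0, 1], [0.04, 0.95, 0, 0, 0, 0, 1], [0.04, 0.95, 0, 0, 0, 0, 1], [0.04, 0.9, 0, 0, 0, 0, 1]],
])

```text
t: 11.0
tcp_pos: [0.6182, 0.0132, 0.0795]
orientation: [[-0.059, 0.998, -0.003], [0.998, 0.059, 0.0], [0.0, -0.003, -1.0]]
ft_force: [0.3, 0.1, -2.0]
opening: 0.0509
gripper_force: 25.0
```

Request:
drive_tool([
  [[0.02, 0.47, 0, 0, 0, 0.02, 1], [0, 0, 0, 0, 0, 0, 1], [0, 0, 0.3, 0, 0, 0, 1], [0, 0, 0, 0, 0, 0, 1], [0, 0, 0, 0, 0, 0, 1]],
])

```text
t: 11.5
tcp_pos: [0.6346, 0.0149, 0.068]
orientation: [[-0.028, 1.0, -0.003], [1.0, 0.028, 0.0], [0.0, -0.003, -1.0]]
ft_force: [-0.3, 0.2, -1.0]
opening: 0.0506
gripper_force: 25.0
```

Request:
drive_tool([
  [[0, 0.07, 0.2, 0, 0, 0, 1], [0, 0, 0.3, 0, 0, 0, 1], [0, 0, 0.22, 0, 0, 0, 1], [0, 0, 0.05, 0, 0, 0, 1], [0, 0, 0.02, 0, 0, 0, 1]],
])

```text
t: 12.0
tcp_pos: [0.6385, 0.015, 0.0375]
orientation: [[-0.028, 1.0, -0.002], [1.0, 0.028, -0.0], [-0.0, -0.002, -1.0]]
ft_force: [-3.3, -0.7, 5.5]
opening: 0.0508
gripper_force: 25.0
```

Request:
drive_tool([
  [[0, 0, 0.03, 0, 0, 0, 1], [0, 0, 0.03, 0, 0, 0, 1], [0, 0, 0, 0, 0, 0, 1]],
])

```text
t: 12.3
tcp_pos: [0.6386, 0.015, 0.0375]
orientation: [[-0.028, 1.0, -0.001], [1.0, 0.028, -0.0], [-0.0, -0.001, -1.0]]
ft_force: [-4.7, 0.9, 13.4]
opening: 0.0507
gripper_force: 25.0
```

Request:
drive_tool([
  [[0, 0, -0.03, 0, 0, 0, 1], [0, 0, 0, 0, 0, 0, -1], [0, 0, 0, 0, 0, 0, -1], [0, 0, 0, 0, 0, 0, -1], [0, 0, 0, 0, 0, 0, -1]],
])

```text
t: 12.8
tcp_pos: [0.6398, 0.0149, 0.0359]
orientation: [[-0.028, 1.0, 0.0], [1.0, 0.028, -0.0], [-0.0, 0.0, -1.0]]
ft_force: [0.1, -0.2, 0.4]
opening: 0.0791
gripper_force: 0.0
```

Request:
drive_tool([
  [[0, 0, 0, 0, 0, 0, -1], [0, 0, -0.3, 0, 0, 0, -1], [0, 0, -0.55, 0, 0, 0, -1], [0, 0, -0.7, 0, 0, 0, -1], [0, 0, -0.7, 0, 0, 0, -1]],
])

```text
t: 13.3
tcp_pos: [0.6396, 0.015, 0.1279]
orientation: [[-0.028, 1.0, 0.0], [1.0, 0.028, -0.0], [-0.0, 0.0, -1.0]]
ft_force: [0.5, 0.9, -0.2]
opening: 0.0941
gripper_force: 0.0
```

Request:
drive_tool([
  [[-0.37, -0.8, 0, 0, 0, 0, -1], [-0.37, -0.8, 0, 0, 0, 0, -1], [-0.37, -0.8, 0, 0, 0, 0, -1], [-0.37, -0.8, 0, 0, 0, 0, -1], [-0.37, -0.8, 0, 0, 0, 0, -1]],
])

```text
t: 13.8
tcp_pos: [0.4808, -0.064, 0.1272]
orientation: [[-0.028, 1.0, 0.001], [1.0, 0.028, -0.001], [-0.001, 0.001, -1.0]]
ft_force: [-0.3, -0.2, -0.1]
opening: 0.0943
gripper_force: 0.0
```

Request:
drive_tool([
  [[-0.38, -0.77, 0, 0, 0, -0.02, -1], [0, 0, 0, 0, 0, 0, -1], [0, 0, 0, 0, 0, 0, -1], [0, 0, 0, 0, 0, 0, -1]],
])

```text
t: 14.2
tcp_pos: [0.4529, -0.0796, 0.127]
orientation: [[-0.059, 0.998, 0.002], [0.998, 0.059, -0.0], [-0.001, 0.002, -1.0]]
ft_force: [0.3, 0.1, 0.1]
opening: 0.0941
gripper_force: 0.0
```

Run:
```python
from h import *
q=optics.get_image('side');cv2.imwrite('pics/e.png',q['image'][:,:,::-1][150:400,100:450].repeat(2,0).repeat(2,1))
print(np.round(monitor.get_state()['tcp_pos'],4))
```

```text
[ 0.4529 -0.0794  0.1267]
```

View pics/e.png

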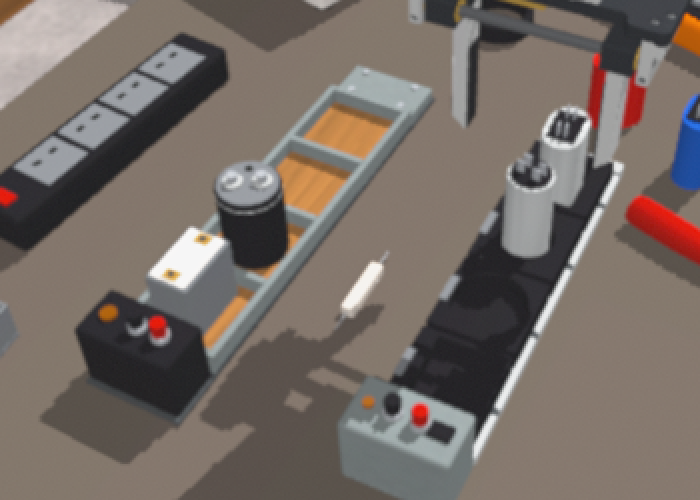

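Box and screw can stand upright in bays 1 and 2. The gripper is above slim_can (530,205 in the crop), so I descend.

Request:
drive_tool([
  [[0, -0.06, 0.5, 0, 0, 0, -1], [0, 0, 0.5, 0, 0, 0, -1], [0, 0, 0.5, 0, 0, 0, -1], [0, 0, 0.5, 0, 0, 0, -1], [0, 0, 0, 0, 0, 0, 1]],
])

```text
t: 14.75
tcp_pos: [0.4479, -0.0786, 0.0441]
orientation: [[-0.06, 0.998, -0.005], [0.998, 0.06, 0.002], [0.002, -0.005, -1.0]]
ft_force: [0.1, 0.6, -0.5]
opening: 0.0891
gripper_force: 0.0
```

Request:
drive_tool([
  [[0, 0, 0, 0, 0, 0, 1], [0, 0, 0, 0, 0, 0, 1], [0, 0, 0, 0, 0, 0, 1], [0, 0, 0, 0, 0, 0, 1], [0, 0, 0, 0, 0, 0, 1]],
])

```text
t: 15.25
tcp_pos: [0.4493, -0.0798, 0.0468]
orientation: [[-0.059, 0.998, 0.001], [0.998, 0.059, -0.0], [-0.001, 0.001, -1.0]]
ft_force: [-0.2, 0.3, -0.4]
opening: 0.0495
gripper_force: 0.0
```

Request:
drive_tool([
  [[0, 0, 0, 0, 0, 0, 1], [0, 0, 0, 0, 0, 0, 1], [0, 0, 0, 0, 0, 0, 1], [0, 0, 0, 0, 0, 0, 1]],
])

```text
t: 15.65
tcp_pos: [0.4498, -0.0799, 0.0466]
orientation: [[-0.059, 0.998, 0.002], [0.998, 0.059, -0.0], [-0.001, 0.002, -1.0]]
ft_force: [1.4, -0.5, 2.7]
opening: 0.0353
gripper_force: 25.0
```

Request:
drive_tool([
  [[0, 0, -0.2, 0, 0, 0, 1], [0, 0, -0.4, 0, 0, 0, 1], [0, 0, -0.4, 0, 0, 0, 1], [0, 0, 0, 0, 0, 0, 1]],
])

```text
t: 16.05
tcp_pos: [0.4498, -0.08, 0.0878]
orientation: [[-0.059, 0.998, 0.003], [0.998, 0.059, -0.001], [-0.001, 0.002, -1.0]]
ft_force: [1.1, 0.1, -1.4]
opening: 0.0356
gripper_force: 25.0
```

Request:
drive_tool([
  [[0.04, 0.6, 0, 0, 0, 0, 1], [0.04, 0.95, 0, 0, 0, 0, 1], [0.04, 0.95, 0, 0, 0, 0, 1], [0.04, 0.95, 0, 0, 0, 0, 1], [0.04, 0.9, 0, 0, 0, 0, 1]],
])

```text
t: 16.55
tcp_pos: [0.6227, -0.061, 0.085]
orientation: [[-0.059, 0.998, -0.002], [0.998, 0.059, 0.0], [0.0, -0.002, -1.0]]
ft_force: [0.2, 0.3, -0.5]
opening: 0.0355
gripper_force: 25.0
```

Request:
drive_tool([
  [[0.03, 0.5, 0, 0, 0, 0.02, 1], [0, 0, 0, 0, 0, 0, 1], [0, 0, 0.3, 0, 0, 0, 1], [0, 0, 0, 0, 0, 0, 1], [0, 0, 0, 0, 0, 0, 1]],
])

```text
t: 17.05
tcp_pos: [0.6399, -0.059, 0.0733]
orientation: [[-0.028, 1.0, -0.003], [1.0, 0.028, 0.0], [0.0, -0.003, -1.0]]
ft_force: [0.6, 0.4, -1.2]
opening: 0.0356
gripper_force: 25.0
```

Request:
drive_tool([
  [[0, 0, 0.2, 0, 0, 0, 1], [0, 0, 0.3, 0, 0, 0, 1], [0, 0, 0.22, 0, 0, 0, 1], [0, 0, 0.05, 0, 0, 0, 1], [0, 0, 0.02, 0, 0, 0, 1]],
])

```text
t: 17.55
tcp_pos: [0.6408, -0.0589, 0.0426]
orientation: [[-0.028, 1.0, -0.003], [1.0, 0.028, 0.0], [0.0, -0.003, -1.0]]
ft_force: [-3.1, 1.2, 5.8]
opening: 0.036
gripper_force: 25.0
```

Request:
drive_tool([
  [[0, 0, 0.03, 0, 0, 0, 1], [0, 0, 0, 0, 0, 0, 1]],
])

```text
t: 17.75
tcp_pos: [0.6408, -0.0589, 0.0426]
orientation: [[-0.028, 1.0, -0.002], [1.0, 0.028, -0.0], [0.0, -0.002, -1.0]]
ft_force: [-4.3, 0.8, 7.2]
opening: 0.0359
gripper_force: 25.0
```

Request:
drive_tool([
  [[0, 0, -0.02, 0, 0, 0, 1], [0, 0, 0, 0, 0, 0, -1], [0, 0, 0, 0, 0, 0, -1], [0, 0, 0, 0, 0, 0, -1], [0, 0, 0, 0, 0, 0, -1]],
])

```text
t: 18.25
tcp_pos: [0.6422, -0.059, 0.0421]
orientation: [[-0.028, 1.0, 0.0], [1.0, 0.028, -0.0], [-0.0, 0.0, -1.0]]
ft_force: [0.0, -0.5, 0.3]
opening: 0.0642
gripper_force: 0.0
```

Request:
drive_tool([
  [[0, 0, 0, 0, 0, 0, -1], [0, 0, -0.3, 0, 0, 0, -1], [0, 0, -0.5, 0, 0, 0, -1], [0, 0, -0.65, 0, 0, 0, -1], [0, 0, -0.7, 0, 0, 0, -1]],
])

```text
t: 18.75
tcp_pos: [0.6418, -0.0589, 0.1296]
orientation: [[-0.028, 1.0, -0.0], [1.0, 0.028, 0.0], [0.0, -0.0, -1.0]]
ft_force: [0.5, -0.3, 0.1]
opening: 0.0936
gripper_force: 0.0
```

Request:
drive_tool([
  [[-0.37, -0.8, 0, 0, 0, 0, -1], [-0.37, -0.8, 0, 0, 0, 0, -1], [-0.37, -0.8, 0, 0, 0, 0, -1], [-0.37, -0.8, 0, 0, 0, 0, -1], [-0.37, -0.8, 0, 0, 0, 0, -1]],
])

```text
t: 19.25
tcp_pos: [0.4833, -0.138, 0.1293]
orientation: [[-0.028, 1.0, 0.001], [1.0, 0.028, -0.001], [-0.001, 0.001, -1.0]]
ft_force: [-0.1, -0.3, 0.4]
opening: 0.0937
gripper_force: 0.0
```

Request:
drive_tool([
  [[-0.38, -0.82, 0, 0, 0, -0.02, -1], [0, 0, 0, 0, 0, 0, -1], [0, 0, 0, 0, 0, 0, -1], [0, 0, 0, 0, 0, 0, -1]],
])

```text
t: 19.65
tcp_pos: [0.4533, -0.1536, 0.129]
orientation: [[-0.059, 0.998, 0.002], [0.998, 0.059, -0.001], [-0.001, 0.002, -1.0]]
ft_force: [0.3, -0.6, 0.4]
opening: 0.0941
gripper_force: 0.0
```

Run:
```python
from h import *
q=optics.get_image('side');cv2.imwrite('pics/f.png',q['image'][:,:,::-1][120:370,100:450].repeat(2,0).repeat(2,1))
print(np.round(monitor.get_state()['tcp_pos'],4))
```

```text
[ 0.4532 -0.1535  0.1287]
```

View pics/f.png

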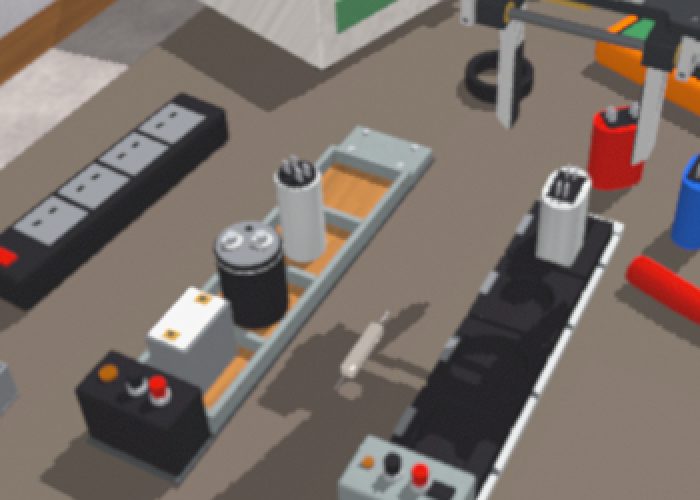

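Three stand upright in bays 1–3. The gripper is above the aluminium oval can (565,215).

Request:
drive_tool([
  [[0, 0, 0.54, 0, 0, 0, -1], [0, 0, 0.54, 0, 0, 0, -1], [0, 0, 0.54, 0, 0, 0, -1], [0, 0, 0.54, 0, 0, 0, -1], [0, 0, 0, 0, 0, 0, 1]],
])

```text
t: 20.2
tcp_pos: [0.4508, -0.1521, 0.0395]
orientation: [[-0.061, 0.998, -0.005], [0.998, 0.061, 0.003], [0.003, -0.005, -1.0]]
ft_force: [-0.4, 0.0, 0.0]
opening: 0.0891
gripper_force: 0.0
```

Request:
drive_tool([
  [[0, 0, 0, 0, 0, 0, 1], [0, 0, 0, 0, 0, 0, 1], [0, 0, 0, 0, 0, 0, 1], [0, 0, 0, 0, 0, 0, 1], [0, 0, 0, 0, 0, 0, 1]],
])

```text
t: 20.7
tcp_pos: [0.4522, -0.1537, 0.0424]
orientation: [[-0.059, 0.998, 0.001], [0.998, 0.059, -0.001], [-0.001, 0.001, -1.0]]
ft_force: [-0.3, 0.3, -0.3]
opening: 0.0494
gripper_force: 0.0
```

Request:
drive_tool([
  [[0, 0, 0, 0, 0, 0, 1], [0, 0, 0, 0, 0, 0, 1], [0, 0, 0, 0, 0, 0, 1], [0, 0, 0, 0, 0, 0, 1], [0, 0, 0, 0, 0, 0, 1]],
])

```text
t: 21.2
tcp_pos: [0.4525, -0.1538, 0.0422]
orientation: [[-0.059, 0.998, 0.001], [0.998, 0.059, -0.001], [-0.001, 0.001, -1.0]]
ft_force: [1.8, 0.1, 2.3]
opening: 0.0319
gripper_force: 25.0
```

Request:
drive_tool([
  [[0, 0, -0.2, 0, 0, 0, 1], [0, 0, -0.4, 0, 0, 0, 1], [0, 0, -0.4, 0, 0, 0, 1], [0, 0, 0, 0, 0, 0, 1]],
])

```text
t: 21.6
tcp_pos: [0.4523, -0.1539, 0.0835]
orientation: [[-0.06, 0.998, 0.002], [0.998, 0.06, -0.001], [-0.001, 0.002, -1.0]]
ft_force: [0.9, 0.4, -2.0]
opening: 0.0319
gripper_force: 25.0
```

Request:
drive_tool([
  [[0.04, 0.6, 0, 0, 0, 0, 1], [0.04, 0.95, 0, 0, 0, 0, 1], [0.04, 0.95, 0, 0, 0, 0, 1], [0.04, 0.95, 0, 0, 0, 0, 1], [0.04, 0.9, 0, 0, 0, 0, 1]],
])

```text
t: 22.1
tcp_pos: [0.6253, -0.1347, 0.0806]
orientation: [[-0.059, 0.998, -0.003], [0.998, 0.059, 0.001], [0.001, -0.003, -1.0]]
ft_force: [0.5, 0.2, -1.9]
opening: 0.0319
gripper_force: 25.0
```

Request:
drive_tool([
  [[0.03, 0.47, 0, 0, 0, 0.02, 1], [0, 0, 0, 0, 0, 0, 1], [0, 0, 0.3, 0, 0, 0, 1], [0, 0, 0, 0, 0, 0, 1], [0, 0, 0, 0, 0, 0, 1]],
])

```text
t: 22.6
tcp_pos: [0.6416, -0.1328, 0.0689]
orientation: [[-0.028, 1.0, -0.003], [1.0, 0.028, 0.001], [0.001, -0.003, -1.0]]
ft_force: [0.4, -0.4, -0.6]
opening: 0.0316
gripper_force: 25.0
```

Request:
drive_tool([
  [[0, 0, 0.2, 0, 0, 0, 1], [0, 0, 0.3, 0, 0, 0, 1], [0, 0, 0.22, 0, 0, 0, 1], [0, 0, 0.05, 0, 0, 0, 1], [0, 0, 0.02, 0, 0, 0, 1]],
])

```text
t: 23.1
tcp_pos: [0.6428, -0.1327, 0.0382]
orientation: [[-0.028, 1.0, -0.002], [1.0, 0.028, 0.0], [0.0, -0.002, -1.0]]
ft_force: [-3.0, 0.7, 4.8]
opening: 0.0319
gripper_force: 25.0
```

Request:
drive_tool([
  [[0, 0, 0.03, 0, 0, 0, 1], [0, 0, 0, 0, 0, 0, 1]],
])

```text
t: 23.3
tcp_pos: [0.6427, -0.1327, 0.0381]
orientation: [[-0.028, 1.0, -0.002], [1.0, 0.028, 0.0], [0.0, -0.002, -1.0]]
ft_force: [-3.3, 0.5, 6.4]
opening: 0.0318
gripper_force: 25.0
```

Seated. I release, rise and back away for a check.

Request:
drive_tool([
  [[0, 0, -0.02, 0, 0, 0, 1], [0, 0, 0, 0, 0, 0, -1], [0, 0, 0, 0, 0, 0, -1], [0, 0, 0, 0, 0, 0, -1], [0, 0, 0, 0, 0, 0, -1]],
])

```text
t: 23.8
tcp_pos: [0.6439, -0.133, 0.0378]
orientation: [[-0.028, 1.0, 0.0], [1.0, 0.028, -0.0], [-0.0, 0.0, -1.0]]
ft_force: [-0.3, -0.6, 0.3]
opening: 0.0603
gripper_force: 0.0
```

Request:
drive_tool([
  [[0, 0, 0, 0, 0, 0, -1], [0, 0, -0.3, 0, 0, 0, -1], [0, 0, -0.6, 0, 0, 0, -1], [0, 0, -0.9, 0, 0, 0, -1], [0, 0, -0.9, 0, 0, 0, -1]],
])

```text
t: 24.3
tcp_pos: [0.6435, -0.1328, 0.1475]
orientation: [[-0.028, 1.0, -0.0], [1.0, 0.028, 0.0], [0.0, -0.0, -1.0]]
ft_force: [0.2, -0.4, -0.7]
opening: 0.0939
gripper_force: 0.0
```

Request:
drive_tool([
  [[-0.5, -0.85, -0.2, 0, 0, 0, -1], [-0.5, -0.85, 0, 0, 0, 0, -1], [-0.5, -0.85, 0, 0, 0, 0, -1], [-0.5, -0.85, 0, 0, 0, 0, -1], [-0.5, -0.85, 0, 0, 0, 0, -1]],
])

```text
t: 24.8
tcp_pos: [0.4755, -0.2384, 0.155]
orientation: [[-0.028, 1.0, 0.001], [1.0, 0.028, -0.001], [-0.001, 0.001, -1.0]]
ft_force: [0.2, -0.3, -1.2]
opening: 0.0938
gripper_force: 0.0
```

Request:
drive_tool([
  [[-0.5, -0.85, 0, 0, 0, 0, -1], [-0.5, -0.5, 0, 0, 0, 0, -1], [0, 0, 0, 0, 0, 0, -1], [0, 0, 0, 0, 0, 0, -1]],
])

```text
t: 25.2
tcp_pos: [0.4241, -0.2794, 0.1548]
orientation: [[-0.026, 1.0, 0.002], [1.0, 0.026, -0.001], [-0.001, 0.002, -1.0]]
ft_force: [-0.0, 1.0, -0.6]
opening: 0.0941
gripper_force: 0.0
```

Run:
```python
from h import *
p=optics.get_image('top');cv2.imwrite('pics/g.png',p['image'][:,:,::-1][120:330,160:480].repeat(2,0).repeat(2,1))
q=optics.get_image('side');cv2.imwrite('pics/i.png',q['image'][:,:,::-1][120:370,100:450].repeat(2,0).repeat(2,1))
rr,cc=np.mgrid[0:480,0:640]; W=P(p,np.c_[rr.ravel(),cc.ravel()]).reshape(480,640,3)
for n,h,y in [('box',.068,.089),('screw',.078,.015),('slim',.088,-.059),('oval',.076,-.133)]:
    a=W[(abs(W[...,2]-h)<.006)&(abs(W[...,0]-.64)<.05)&(abs(W[...,1]-y)<.037)]
    if len(a)>5: print(n,len(a),((a.max(0)+a.min(0))/2).round(4),np.median(a[:,2]).round(4),cv2.minAreaRect((a[:,:2]*1000).astype(np.float32))[1:])
print(np.round(monitor.get_state()['tcp_pos'],4))
```

```text
box 728 [0.6375 0.0892 0.0673] 0.0683 ((36.39496994018555, 55.57585144042969), 0.8299697041511536)
screw 733 [0.6366 0.0145 0.078 ] 0.0786 ((49.38093185424805, 50.690731048583984), 86.80018615722656)
slim 370 [ 0.6403 -0.0595  0.0877] 0.0891 ((33.049434661865234, 35.52843475341797), 84.1722183227539)
oval 516 [ 0.6421 -0.1333  0.076 ] 0.0765 ((33.23686981201172, 50.88434982299805), 0.05776386708021164)
[ 0.4247 -0.2787  0.1543]
```

View pics/g.png

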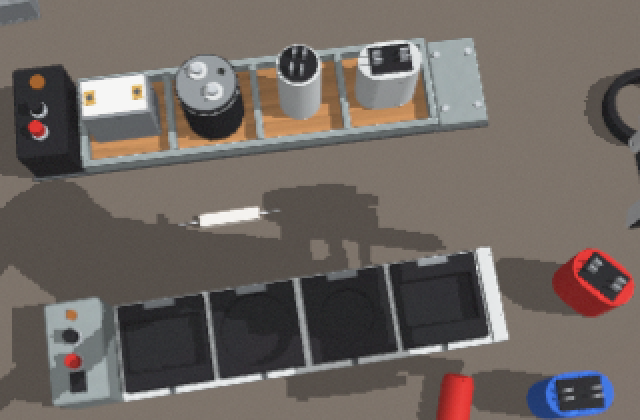

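View pics/i.png

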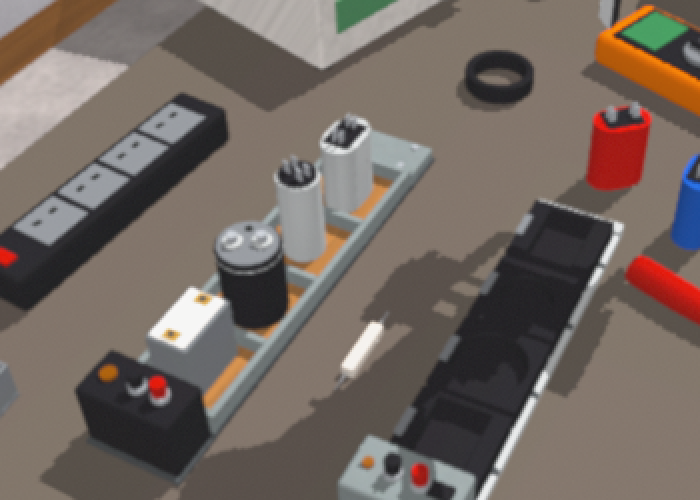

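Both views show all four upright, seated and centred in their bays in the right order: box (120,105), screw (210,95), slim (300,80), oval (388,75) in the top crop. The gripper is clear.

```bash
python3 -c "
from rig import r
print(r.hand_in())"
```

```text
the job is handed in; nothing more can be done
None
```

All four capacitors stand upright in the discharge rack, in order from the lead box: box_film, screw_can, slim_can, oval_can. The job is handed in; the hand-in gave no verdict.

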